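# Lay the upper slats of a glued frame and fire the activator can

## Robot

A 6-joint arm with a two-finger parallel gripper is mounted at the origin on the work surface. World frame = base frame: x ahead of the robot, y to its left, z up, the work surface at z = 0. Lengths are in m, angles in degrees, forces in N, time in s.
With the tool pointing down it reaches from about 0.4 to 0.825 m from the base axis. Payload 7 kg.
Tool frame: the origin (TCP) lies midway between the tips of the shut fingers; the grasp point (between the pads) lies 19 mm behind it; z points along the fingers, y is the direction in which the jaws open and shut (so a half turn about z gives the same grasp; the last joint's range is limited). The gripper opens to 88 mm and grips with 3 to 60 N. Pads are 19 mm wide; open, the fingers measure 130 mm over their backs; the gripper's body (78 mm by 193 mm) begins 47 mm behind the grasp point.
Start: joints at [80.105, 20.546, 0.682, 0, -70.136, -16.507], TCP at [0.3, 0.605, 0.227] pointing down, gripper open.
Joint ranges: [-176.03, 176.03], [-82.01, 121.73], [-58.28, 71.71], [-173.87, 95.51], [-174.79, -0.11], [-173.66, 173.66]. Speed limits (degrees/s): [136.94, 136.94, 172.46, 180, 180, 180].

## Interface

Orientations are given as [roll, pitch, yaw] about the fixed x, y, z axes, in that order (R = Rz(yaw) Ry(pitch) Rx(roll)).
In Python, from plant import ctrl gives the robot as it stands. The module is installed in compiled form; this text tells all that it offers.
- The arm moves only by the tool arm_command, never from a script. Its argument "targets" is a list that holds one entry, the list of rows, each a list of 7 numbers: the turn, a rotation vector about the world's x, y, z in rad, then the shift along the world's x, y, z in cm, then the opening, from 0 (shut) to 1 (fully open). A call has 1 to 8 rows; each row is the pose to reach, as a shift and turn from the pose commanded when the call began; what a row does not reach only later rows make up. A row lasts 1/12 s, in which the tool goes at most 41.7 mm and 7.16 degrees, less where a joint would pass 70% of its speed; a pose out of reach is approached as far as the arm can. A call with a gripper value outside its range is refused whole. The fingers move at their own pace and stop on an object; the grip force is fixed at half the most. Time passes only in rows, so rows that repeat a pose let the fingers close. It gives the time, the measured TCP pose, the force and the opening at its end, in the units of the state.
- ctrl.get_obs(): the state, without advancing time (a new reading comes with each control period).
- ctrl.snapshot(name): name is "scene" or "top"; returns the picture (384x512x3 uint8, blue, green, red); there is no depth.
- ctrl.camera_model(name): a dict with "K" (3x3 intrinsics, pixels), "xyz" and "rotation" of the camera in the world. Camera axes: x right, y up, looking along -z (the intrinsics and any distortion apply to the point x, -y, -z); pixel columns grow to the right and rows downward; lengths in m; the calibration is good to about 2 mm. A picture is of the moment at which its call begins. camera_model takes no time and is no camera call.
- ctrl.close_job(): hands the job in, once; it reports no verdict.
The state is a dict: "clock": time; "joint_pos": joint angles; "qvel": joint speeds; "tau": joint torques, N m; "tool_pos": TCP position; "orientation": TCP orientation; "force": force on the tool from outside, world axes, zero at the start; "moment": the same for the moment, N m; "opening": finger opening in m.
Only numpy, scipy, OpenCV 4.12 (cv2) and the standard library are available. Lean on these libraries where they do the work, as an engineer would, in place of code of your own. Each camera call takes 0.05 s, during which the arm holds its last target. There are 200 camera calls.

## Task

Lay the two loose wooden slats across the two slats glued to the gluing board, one over each pair of ends, so that the four make a square frame with flush corners, and let go of them. Then set the glue with the clamped activator can: with the frame left as it is, push its sprung nozzle cap right down along the leaning can and let it spring back up, without forcing it hard against its stop. Leave the roll of tape, the sanding block and the jar where they are.

Things in the scene. Friction and masses are not known exactly. Their poses are not given: they have to be found in the camera images.
- station: Fixed plywood gluing board 420 x 220 x 18 mm. Origin at bench height under the board, which spans x -180 to 240, y -110 to 110 mm. x runs from the slat end to the can end, z up. Two slats (140 long in y, 24 wide, 14 high) are glued on it, centred at x = -148 and -32 mm, y = 0. At the +x end a spray can (56 mm across, aluminium) is clamped in a cradle, its top leaning 35 degrees towards -x.
- stack (a point): Centre of the frame to be built, level with the glued slats' tops (32 mm above the bench), at x = -90 mm of the station; axes as the station's. The upper slats lie along x, their middles at y = +58 and -58 mm from this point.
- light_bar (a point): Middle of a fixed light bar, an 18 mm tube 216 mm long along the station's y, on two 10 mm posts at y = -100 and +100 mm; 280 mm above the bench, at x = 113 mm of the station. It passes over the cap, which so cannot be reached with the tool straight down: come along the can's axis, from the -x side.
- cap_low (a point): Point on the can's axis where the middle of the cap's flat top would be with the can clamped at its lowest (x = 95, z = 175 mm from the station's origin; axes as the station's). The can is really clamped 0 to 26 mm further out along its axis, so find the cap by touch or sight. The axis points up and out along (-0.574, 0, 0.819).
- nozzle (a joint): How far the white plastic nozzle cap (round, 28 mm across, 14 mm high, flat top square to the can's axis) is pushed down along the can's axis, in m: 0 up, 0.012 against its stop. A spring holds it up: about 4 N to start it, 11 N at 7 mm, 16 N at the stop; it sprays beyond 7 mm. The can itself does not give.
- slat_a: A loose wooden slat 140 x 24 x 14 mm, lying flat on the bench beside the station; origin at the centre of its underside, x along its length, z up.
- slat_b: The other loose slat, the same as slat_a; either may go on either side.
- tape: A roll of masking tape lying flat on the bench, 90 mm across, 24 mm high; origin at the centre of its underside. Leave alone.
- sanding_block: A cork sanding block 100 x 60 x 32 mm on the bench; origin at the centre of its underside, x along its length. Leave alone.
- jar: A closed white jar 64 mm across, 60 mm high, standing on the bench out to the left; origin at the centre of its underside. Leave alone.
Mind the look-alikes: they are no part of the job. Leave any purple or yellow look-alike of the slat_b alone.

How it is judged:
By the outcome, as a careful person would: the job done as asked, in the order asked, and still so for the second after the job is handed in, with the robot touching nothing.
It also fails if it takes over 67 s, if anything falls off the work surface, if the arm or the gripper's body presses on something with over 40 N, if the wrist force passes 120 N, or if a joint passes its speed limit or range.

## Working session

There is one attempt and no reset: what is moved stays moved. The work goes in short steps, Python scripts to look and compute and a tool call to move; the robot and the scene stay as the last step left them, time stands still between calls to the robot, and variables do not carry over. Pictures are saved under pics/ and viewed, about 8 in all and at most 12, crops included, and the job is handed in when it is done.

Besides the shell and the picture viewer there is one more tool, called after ">>>" as name([rows], argument=value, ...), one row to a line, values as JSON. arm_command: Moves the arm, as the interface text tells. Its arguments: {"type":"object","properties":{"targets":{"type":"array","items":{"type":"array","items":{"type":"array","items":{"type":"number"}}}}},"required":["targets"]}

```bash
mkdir -p pics
cat > h.py <<'E'
from plant import ctrl
import numpy as np, cv2
def snap(c,f):
    im=ctrl.snapshot(c); cv2.imwrite('pics/'+f,im); return im
def proj(c,P):
    m=ctrl.camera_model(c); R=np.array(m['rotation']); K=np.array(m['K'])
    p=(np.atleast_2d(P)-np.array(m['xyz']))@R; p=p*[1,-1,-1]
    q=p@K.T; return q[:,:2]/q[:,2:]
def ray(c,u,v):
    m=ctrl.camera_model(c); R=np.array(m['rotation']); K=np.array(m['K'])
    d=np.linalg.inv(K)@[u,v,1]; return np.array(m['xyz']),R@(d*[1,-1,-1])
def atz(c,u,v,z):
    o,d=ray(c,u,v); return o+d*(z-o[2])/d[2]
E
python3 - <<'E'
from h import *
for c in('scene','top'):
    im=snap(c,c+'0.png'); m=ctrl.camera_model(c); print(c,m)
print(ctrl.get_obs())
a=cv2.imread('pics/scene0.png');b=cv2.imread('pics/top0.png')
E
```

```text
scene {'K': array([[395.55584434,   0.        , 253.20720279],
       [  0.        , 395.55584434, 188.16835336],
       [  0.        ,   0.        ,   1.        ]]), 'xyz': array([1.10774526, 0.7874801 , 1.20103748]), 'rotation': array([ 41.46835954,   1.06126213, 134.3421791 ])}
top {'K': array([[469.95653717,   0.        , 252.83386809],
       [  0.        , 469.95653717, 199.82806493],
       [  0.        ,   0.        ,   1.        ]]), 'xyz': array([0.39248507, 0.15005998, 1.75729529]), 'rotation': array([  3.14008652,   0.15163085, -90.43716786])}
{'clock': 0.1, 'joint_pos': array([ 8.01049171e+01,  2.05867780e+01,  6.39219873e-01, -1.86223401e-02,
       -7.01376389e+01, -1.65045579e+01]), 'qvel': array([ 0.03002686, -0.15804747,  0.1565528 ,  0.03684826,  0.01728278,
       -0.03929423]), 'tau': array([-4.85437267e-04, -5.84162521e+01,  2.93749702e+01,  7.01543793e+00,
        1.02054168e-02, -3.67628547e-05]), 'tool_pos': array([0.29997187, 0.60418023, 0.22572135]), 'orientation': array([ 1.79913339e+02, -7.42018922e-03, -2.64059754e+01]), 'force': array([ 0.90112665, -0.08676159, -0.63472624]), 'moment': array([ 0.00214998,  0.02815815, -0.01827321]), 'opening': 0.0873864400021842}
```

View pics/scene0.png

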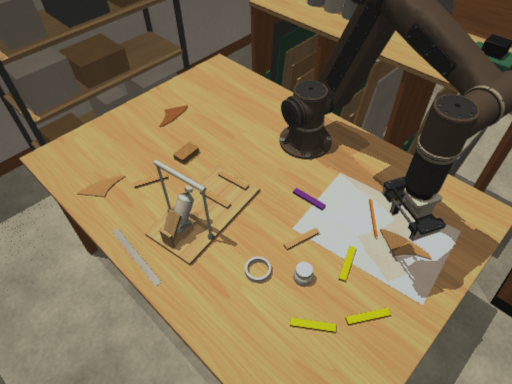

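View pics/top0.png

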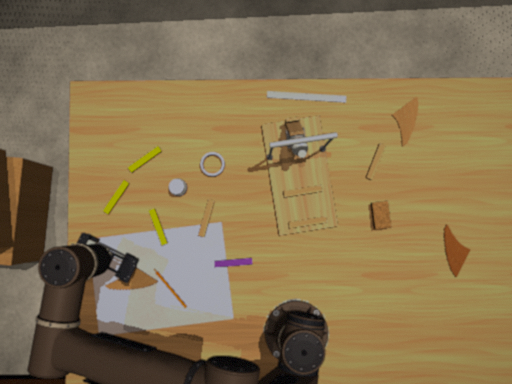

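The pictures show wooden slat candidates at top (206,218) and (375,161), which are scene (301,239) and (152,182). The purple bar is at top (233,262), the yellow ones at (145,159), (116,197) and (158,226), and a pencil-like stick at (170,288). The plain wood pair should be the slats. I'll confirm with an enlarged crop.

```bash
sed -i "s/R=np.array(m\['rotation'\])/R=Rot.from_euler('xyz',m['rotation'],degrees=True).as_matrix()/; 2a from scipy.spatial.transform import Rotation as Rot" h.py
python3 - <<'E'
from h import *
b=cv2.imread('pics/top0.png');a=cv2.imread('pics/scene0.png')
f=lambda i,u,v,w,h,k:cv2.resize(i[v:v+h,u:u+w],(w*k,h*k),interpolation=cv2.INTER_CUBIC)
out=np.zeros((600,800,3),np.uint8)
def put(i,x,y): out[y:y+i.shape[0],x:x+i.shape[1]]=i
put(f(b,255,110,140,130,3),0,0)      #top station+slat b
put(f(b,180,190,60,60,5),430,0)
put(f(a,130,145,140,120,3)[:200*1],0,395) if 0 else put(f(a,130,145,140,68,3),0,394)
put(f(a,270,215,60,55,5),430,310)
cv2.imwrite('pics/crop1.png',out)
print(atz('top',206,218,.014),atz('scene',301,239,.014),atz('top',375,161,.014),atz('scene',152,182,.014))
E
```

```text
[0.42202065 0.32812268 0.014     ] [0.42893624 0.3331111  0.014     ] [ 0.62963138 -0.30275787  0.014     ] [ 0.63303843 -0.28576602  0.014     ]
```

View pics/crop1.png

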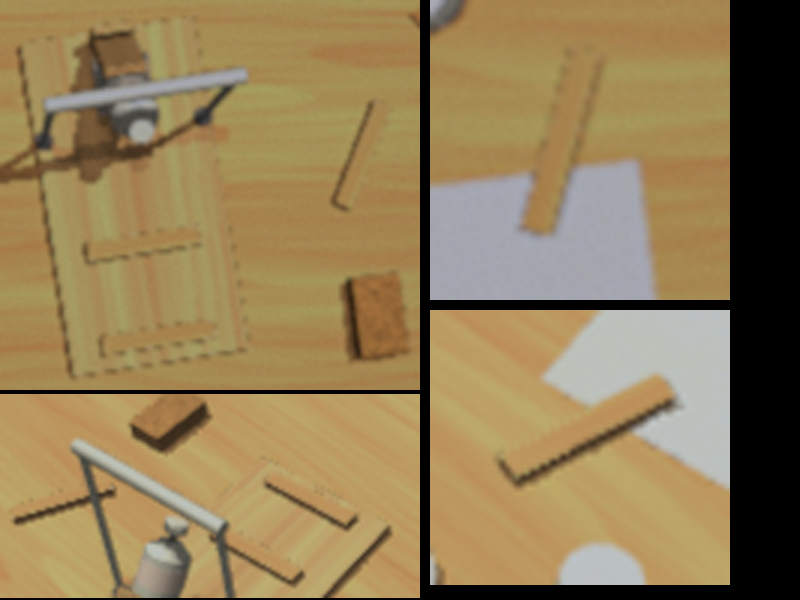

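```bash
cat > fit.py <<'E'
from h import *
from scipy.optimize import differential_evolution as DE
from scipy.ndimage import map_coordinates as mc
def rect(x0,x1,y0,y1,z,n=40):
    t=np.linspace(.03,.97,n); o=[]
    for a,b,nn in(((x0,y0),(x1,y0),(0,-1)),((x0,y1),(x1,y1),(0,1)),((x0,y0),(x0,y1),(-1,0)),((x1,y0),(x1,y1),(1,0))):
        o+=[(a[0]+s*(b[0]-a[0]),a[1]+s*(b[1]-a[1]),z,nn[0],nn[1]) for s in t]
    return np.array(o)
def tf(M,p):
    c,s=np.cos(p[2]),np.sin(p[2]); A=np.array([[c,s],[-s,c]])
    P=M[:,:3].copy(); P[:,:2]=P[:,:2]@A+p[:2]; N=M[:,3:]@A
    return P,np.c_[N,0*N[:,:1]]
def score(p,M,c,g,d=1.0):
    P,N=tf(M,p); a=proj(c,P); n=proj(c,P+N*.005)-a; n/=np.linalg.norm(n,axis=1)[:,None]
    S=lambda q:mc(g,[q[:,1],q[:,0]],order=1,mode='nearest')
    return np.mean(np.clip(S(a-n*d)-S(a+n*d),-5,40))
def gray(f): return cv2.GaussianBlur(cv2.imread('pics/'+f),(0,0),.5).mean(2)
STN=np.r_[rect(-.18,.24,-.11,.11,.018,80),rect(-.16,-.136,-.07,.07,.032),rect(-.044,-.02,-.07,.07,.032)]
SLAT=rect(-.07,.07,-.012,.012,.014)
def fit(M,p0,w,imgs):
    B=[(p0[i]-w[i],p0[i]+w[i]) for i in range(3)]
    r=DE(lambda p:-sum(score(p,M,c,g) for c,g in imgs),B,seed=1,popsize=25,maxiter=120,tol=1e-6)
    return r.x,-r.fun
def draw(im,c,M,p,k,col=(0,0,255),off=(0,0)):
    for u,v in proj(c,tf(M,p)[0]): 
        cv2.circle(im,(int((u-off[0]+.5)*k),int((v-off[1]+.5)*k)),0,col,-1)
E
python3 - <<'E'
from fit import *
T=('top',gray('top0.png'));S=('scene',gray('scene0.png'))
u=lambda x,y:(255+(x+.5)/3-.5,110+(y+.5)/3-.5)
c=[atz('top',*u(*q),.018) for q in((20,47),(200,20),(72,377),(245,348))]
ctr=sum(c)/4; d=(c[0]+c[1]-c[2]-c[3])/2; yaw=np.arctan2(d[1],d[0]); print(ctr,np.linalg.norm(d),np.degrees(yaw))
p0=[ctr[0]-.03*np.cos(yaw),ctr[1]-.03*np.sin(yaw),yaw]
res={}
def run(n,M,p0,w):
    for k,im in(('top',[T]),('scene',[S]),('both',[T,S])):
        x,s=fit(M,p0,w,im); print(n,k,np.round(x[:2]*1000,1),np.degrees(x[2]).round(2),round(s,2)); res[n,k]=x
run('stn',STN,p0,(.02,.02,.06))
def ends(c,a,b): 
    A=atz(c,*a,.014);B=atz(c,*b,.014); return [*((A+B)/2)[:2],np.arctan2(*(A-B)[1::-1])]
pa=ends('top',(211,200),(203,235));pb=ends('top',(380,145),(369,177)); print(pa,pb)
run('A',SLAT,pa,(.02,.02,.15));run('B',SLAT,pb,(.02,.02,.15))
out=np.zeros((600,800,3),np.uint8)
for c,f,o,w,h,x,y,k in(('top','top0.png',(258,110),130,130,0,0,3),('scene','scene0.png',(145,155),120,68,0,395,3),('top','top0.png',(185,190),40,55,400,0,5),('top','top0.png',(355,135),40,55,600,0,5),('scene','scene0.png',(275,220),55,40,400,290,5),('scene','scene0.png',(128,170),50,28,400,500,3)):
    im=cv2.resize(cv2.imread('pics/'+f)[o[1]:o[1]+h,o[0]:o[0]+w],(w*k,h*k),interpolation=cv2.INTER_CUBIC)
    for n,M in(('stn',STN),('A',SLAT),('B',SLAT)): draw(im,c,M,res[n,'both'],k,off=o)
    im=im[:600-y,:800-x]; out[y:y+im.shape[0],x:x+im.shape[1]]=im
cv2.imwrite('pics/fit.png',out)
# cap on both views
E
```

```text
[ 0.57783705 -0.01971554  0.018     ] 0.41339356685756756 7.606261090904055Traceback (most recent call last):
  File "<stdin>", line 11, in <module>
  File "<stdin>", line 10, in run
  File "fit.py", line 22, in fit
    r=DE(lambda p:-sum(score(p,M,c,g) for c,g in imgs),B,seed=1,popsize=25,maxiter=120,tol=1e-6)
    return fun(*args, **kwargs)
    ret = solver.solve()
    next(self)
    ~~~~^^^^^^
    energy = self.func(parameters)
    return self.f(x, *self.args)
           ~~~~~~^^^^^^^^^^^^^^^
  File "fit.py", line 22, in <lambda>
    r=DE(lambda p:-sum(score(p,M,c,g) for c,g in imgs),B,seed=1,popsize=25,maxiter=120,tol=1e-6)
                   ~~~^^^^^^^^^^^^^^^^^^^^^^^^^^^^^^^^
  File "fit.py", line 22, in <genexpr>
    r=DE(lambda p:-sum(score(p,M,c,g) for c,g in imgs),B,seed=1,popsize=25,maxiter=120,tol=1e-6)
                       ~~~~~^^^^^^^^^
  File "fit.py", line 14, in score
    P,N=tf(M,p); a=proj(c,P); n=proj(c,P+N*.005)-a; n/=np.linalg.norm(n,axis=1)[:,None]
                                ~~~~^^^^^^^^^^^^
  File "h.py", line 7, in proj
    m=ctrl.camera_model(c); R=Rot.from_euler('xyz',m['rotation'],degrees=True).as_matrix(); K=np.array(m['K'])
ValueError: time passes only in moves, steps and waits
```

```bash
sed -i 's/m=ctrl.camera_model(c)/m=cam(c)/; /^def snap/i import functools\n@functools.lru_cache(None)\ndef cam(c): return ctrl.camera_model(c)' h.py
cat > run1.py <<'E'
from fit import *
T=('top',gray('top0.png'));S=('scene',gray('scene0.png'))
u=lambda x,y:(255+(x+.5)/3-.5,110+(y+.5)/3-.5)
c=[atz('top',*u(*q),.018) for q in((20,47),(200,20),(72,377),(245,348))]
ctr=sum(c)/4; d=(c[0]+c[1]-c[2]-c[3])/2; yaw=np.arctan2(d[1],d[0])
p0=[ctr[0]-.03*np.cos(yaw),ctr[1]-.03*np.sin(yaw),yaw]
res={}
def run(n,M,p0,w):
    for k,im in(('top',[T]),('scene',[S]),('both',[T,S])):
        x,s=fit(M,p0,w,im); print(n,k,np.round(x[:2]*1000,1),np.degrees(x[2]).round(2),round(s,2)); res[n,k]=x
run('stn',STN,p0,(.02,.02,.06))
def ends(c,a,b): 
    A=atz(c,*a,.014);B=atz(c,*b,.014); return [*((A+B)/2)[:2],np.arctan2(*(A-B)[1::-1])]
pa=ends('top',(211,200),(203,235));pb=ends('top',(380,145),(369,177)); print(pa,pb)
run('A',SLAT,pa,(.02,.02,.15));run('B',SLAT,pb,(.02,.02,.15))
out=np.zeros((600,800,3),np.uint8)
for c,f,o,w,h,x,y,k in(('top','top0.png',(258,110),130,130,0,0,3),('scene','scene0.png',(145,155),120,68,0,395,3),('top','top0.png',(185,190),40,55,400,0,5),('top','top0.png',(355,135),40,55,600,0,5),('scene','scene0.png',(275,220),55,40,400,290,5),('scene','scene0.png',(128,170),50,28,400,500,3)):
    im=cv2.resize(cv2.imread('pics/'+f)[o[1]:o[1]+h,o[0]:o[0]+w],(w*k,h*k),interpolation=cv2.INTER_CUBIC)
    for n,M in(('stn',STN),('A',SLAT),('B',SLAT)): draw(im,c,M,res[n,'both'],k,off=o)
    im=im[:600-y,:800-x]; out[y:y+im.shape[0],x:x+im.shape[1]]=im
cv2.imwrite('pics/fit.png',out)
E
time python3 run1.py
```

```text
stn top [554.9 -25.7] 8.78 8.47
stn scene [550.6 -26.1] 8.34 17.82
stn both [551.3 -26.1] 8.62 24.36
[np.float64(0.4239758294543562), np.float64(0.324379179933607), np.float64(-0.22743763577883688)] [np.float64(0.6297566522301151), np.float64(-0.3009347065103193), np.float64(-0.34933976998586924)]
A top [408.2 304.4] -16.98 5.84
A scene [420.2 327.8] -14.54 15.11
A both [420.7 329.6] -14.44 12.63
B top [ 631.1 -308.9] -23.45 11.98
B scene [ 620.6 -300.3] -20.59 12.99
B both [ 630.7 -309.1] -23.26 21.36
real	0m32.870s
user	0m33.095s
sys	0m0.159s
```

View pics/fit.png

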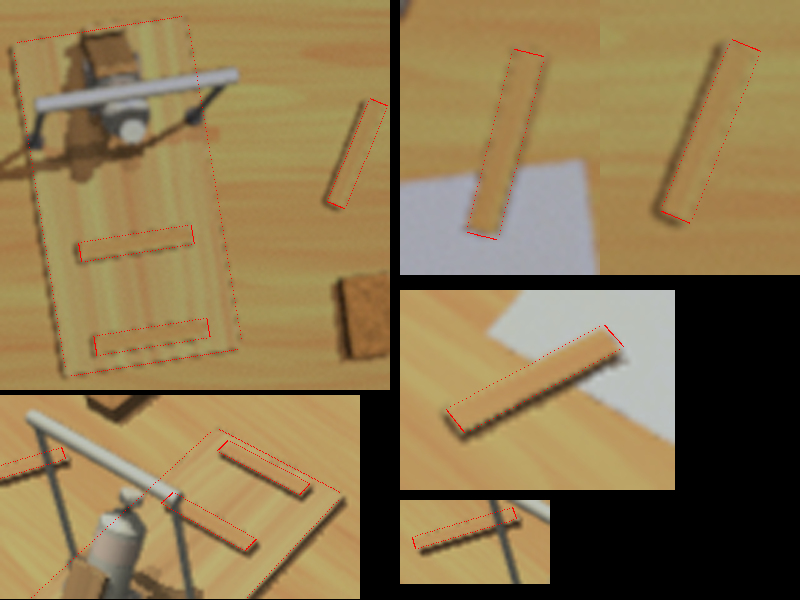

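The model outlines sit on the board, the glued slats and the two plain wooden slats: A at (421,330), yaw -14.4°, and B at (631,-309), yaw -23.3°. Moving above A.

>>> arm_command([
  [[0, 0, 0.21, 12.1, -27.5, -6, 1], [0, 0, 0.21, 12.1, -27.5, -10, 1], [0, 0, 0.21, 12.1, -27.5, -12, 1], [0, 0, 0.21, 12.1, -27.5, -15, 1], [0, 0, 0.21, 12.1, -27.5, -15, 1], [0, 0, 0.21, 12.1, -27.5, -15, 1], [0, 0, 0.21, 12.1, -27.5, -15, 1], [0, 0, 0.21, 12.1, -27.5, -15, 1]],
])

```text
clock: 0.77
tool_pos: [0.4196, 0.3317, 0.0784]
orientation: [-180.0, -0.0, -14.4]
force: [1.1, 0.2, -0.5]
opening: 0.0878
```

>>> arm_command([
  [[0, 0, 0, 0, 0, -3.5, 1], [0, 0, 0, 0, 0, -6, 1], [0, 0, 0, 0, 0, -7.3, 1], [0, 0, 0, 0, 0, -7.3, 1], [0, 0, 0, 0, 0, -7.3, 1]],
])

```text
clock: 1.18
tool_pos: [0.4192, 0.333, 0.0056]
orientation: [179.9, 0.0, -14.4]
force: [-0.8, -0.4, 0.2]
opening: 0.0875
```

>>> arm_command([
  [[0, 0, 0, 0, 0, 0, 0.1], [0, 0, 0, 0, 0, 0, 0.1], [0, 0, 0, 0, 0, 0, 0.1], [0, 0, 0, 0, 0, 0, 0.1], [0, 0, 0, 0, 0, 0, 0.1], [0, 0, 0, 0, 0, 0, 0.1]],
])

```text
clock: 1.68
tool_pos: [0.4195, 0.3338, 0.0066]
orientation: [-180.0, -0.0, -14.4]
force: [-0.2, 0.1, 0.8]
opening: 0.0529
```

>>> arm_command([
  [[0, 0, 0, 0, 0, 0, 0.1], [0, 0, 0, 0, 0, 0, 0.1], [0, 0, 0, 0, 0, 0, 0.1], [0, 0, 0, 0, 0, 0, 0.1], [0, 0, 0, 0, 0, 0, 0.1], [0, 0, 0, 0, 0, 0, 0.1], [0, 0, 0, 0, 0, 0, 0.1]],
])

```text
clock: 2.27
tool_pos: [0.4194, 0.3334, 0.0062]
orientation: [180.0, 0.0, -14.4]
force: [-0.8, 0.5, 0.6]
opening: 0.0239
```

```bash
python3 -c "
from h import *
for i in range(2):
    o=ctrl.get_obs();print(o['clock'],o['tool_pos'],o['joint_pos'],o['orientation'],o['opening'],o['force']);snap('scene','s1%d.png'%i)
"
```

```text
2.2667 [0.41939635 0.3334378  0.00615603] [ 5.94630679e+01  2.19238499e+01 -3.15828929e+01  2.34748537e-03
 -3.65024824e+01  1.61650692e+01] [ 1.79990751e+02  1.22744368e-03 -1.43699759e+01] 0.02391061764566789 [-0.76404094  0.46498271  0.57680838]
2.3167 [0.41938794 0.33343033 0.00614088] [ 5.94623738e+01  2.19252691e+01 -3.15824624e+01 -7.60375749e-05
 -3.65028968e+01  1.61663513e+01] [ 1.79989805e+02  3.00264300e-03 -1.43713362e+01] 0.02367513023554677 [-0.08741185 -0.66021276  0.33353736]
```

>>> arm_command([
  [[0, 0, 0, 0, 0, 3, 0.1], [0, 0, 0, 0, 0, 7, 0.1], [0, 0, 0.1, 0.5, -4, 9, 0.1], [0, 0, 0.2, 1, -8, 9, 0.1], [0, 0, 0.3, 1.5, -12, 9, 0.1], [0, 0, 0.4, 2, -16, 9, 0.1], [0, 0, 0.4, 2.4, -20, 9, 0.1], [0, 0, 0.4, 2.4, -20, 9, 0.1]],
])

```text
clock: 3.03
tool_pos: [0.442, 0.128, 0.0959]
orientation: [180.0, 0.1, 8.3]
force: [-0.4, -0.7, -1.1]
opening: 0.0236
```

```bash
python3 -c "
from h import *
for i in range(1):
    o=ctrl.get_obs();print(o['clock'],o['tool_pos'],o['orientation'],o['opening'],o['force'])
    a=snap('scene','s2.png')
    o=ctrl.get_obs();print(o['clock'],o['tool_pos'],o['orientation'],o['opening'],o['force']); b=snap('top','t2.png')
p=proj('scene',[o['tool_pos']])[0].astype(int); q=proj('top',[o['tool_pos']])[0].astype(int); print(p,q)
f=lambda i,p:cv2.resize(i[p[1]-40:p[1]+40,p[0]-40:p[0]+40],(400,400),interpolation=cv2.INTER_CUBIC)
cv2.imwrite('pics/c2.png',np.hstack([f(a,p),f(b,q)]))
"
```

```text
3.0333 [0.44201814 0.12801548 0.09594292] [1.79964058e+02 1.13183132e-01 8.33724740e+00] 0.023638266366201303 [-0.42398003 -0.66675997 -1.05322145]
3.0833 [0.44298213 0.13039487 0.09623382] [-1.79999674e+02  2.38129210e-02  8.29243006e+00] 0.023447027925480028 [ 0.45966401  1.2713349  -0.66097339]
[257 196] [259 211]
```

View pics/c2.png

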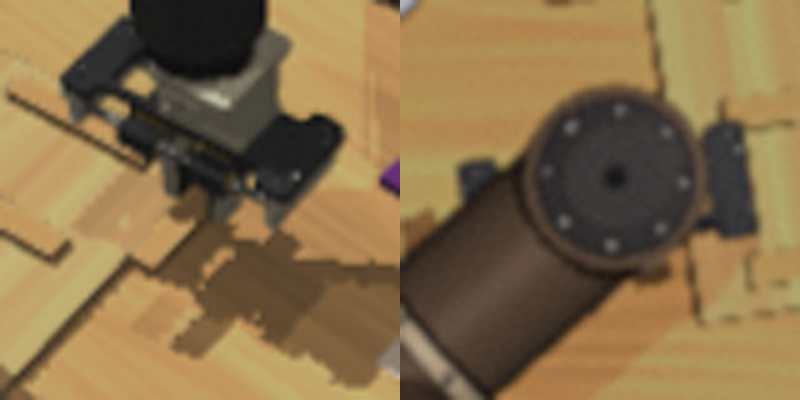

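```bash
python3 -c "
from h import *
t=np.array([.44298,.13039,.0962]); y=np.radians(8.29); e=np.array([np.cos(y),np.sin(y),0]); n=np.array([-np.sin(y),np.cos(y),0])
for c in ((127,260),(155,271)):
    w=atz('scene',217+(c[0]+.5)/5-.5,156+(c[1]+.5)/5-.5,t[2]+.008)-t; print(w@e,w@n)
g=lambda P:(proj('scene',P)-[217,156]+.5)*5
for L in(.065,.07,.075,.08): print(L,g(np.array([t+e*L+n*.012+[0,0,.008],t+e*L-n*.012+[0,0,.008],t+e*L+n*.012+[0,0,-.006]])).round())
"
```

```text
0.07801542638399461 -0.010993478133615115
0.0745299419695563 0.01118357947222269
0.065 [[164. 263.]
 [137. 248.]
 [165. 276.]]
0.07 [[160. 268.]
 [133. 253.]
 [161. 280.]]
0.075 [[156. 272.]
 [129. 257.]
 [157. 285.]]
0.08 [[152. 277.]
 [125. 262.]
 [152. 289.]]
```

>>> arm_command([
  [[0, 0, 0.006, 0.76, -4, 0, 0.1], [0, 0, 0.006, 0.76, -8, 0, 0.1], [0, 0, 0.006, 0.76, -11.3, -2, 0.1], [0, 0, 0.006, 0.76, -11.3, -4, 0.1], [0, 0, 0.006, 0.76, -11.3, -4, 0.1], [0, 0, 0.006, 0.76, -11.3, -4, 0.1], [0, 0, 0.006, 0.76, -11.3, -4, 0.1], [0, 0, 0.006, 0.76, -11.3, -4, 0.1]],
])

```text
clock: 3.8
tool_pos: [0.4521, 0.022, 0.0572]
orientation: [-180.0, -0.1, 9.0]
force: [0.4, -0.6, -0.3]
opening: 0.0237
```

```bash
python3 -c "
from h import *
a=snap('scene','s3.png')
o=ctrl.get_obs();print(o['clock'],o['tool_pos'],o['orientation'],o['opening'],o['force'])
"
```

```text
3.85 [0.45195013 0.0219373  0.05716113] [-1.79975298e+02 -1.04077792e-01  9.00726797e+00] 0.02388168423265963 [ 0.28130448  0.81876515 -1.15258137]
```

>>> arm_command([
  [[0, 0, -0.007, -0.13, -0.47, -0.5, 0.1], [0, 0, -0.007, -0.13, -0.47, -1.5, 0.1], [0, 0, -0.007, -0.13, -0.47, -1.7, 0.1], [0, 0, -0.007, -0.13, -0.47, -1.7, 0.1], [0, 0, -0.007, -0.13, -0.47, -1.7, 0.1]],
])

```text
clock: 4.27
tool_pos: [0.4498, 0.0159, 0.0393]
orientation: [180.0, 0.0, 8.5]
force: [-0.1, 0.3, 0.1]
opening: 0.0237
```

```bash
python3 -c "
from h import *
a=snap('scene','s4.png')
o=ctrl.get_obs();print(o['clock'],o['tool_pos'],o['orientation'],o['opening'],o['force'])
u,v=proj('scene',[.4536,.0177,.046])[0].astype(int);print(u,v)
b=cv2.resize(a[v-60:v+60,u-80:u+80],(800,600),interpolation=cv2.INTER_CUBIC)
cv2.imwrite('pics/c4.png',b)
"
```

```text
4.3167 [0.44996409 0.01594865 0.03949144] [ 1.79999549e+02 -1.95955509e-02  8.50216979e+00] 0.02323828145638036 [0.34350252 0.42232141 0.07979927]
234 191
```

View pics/c4.png

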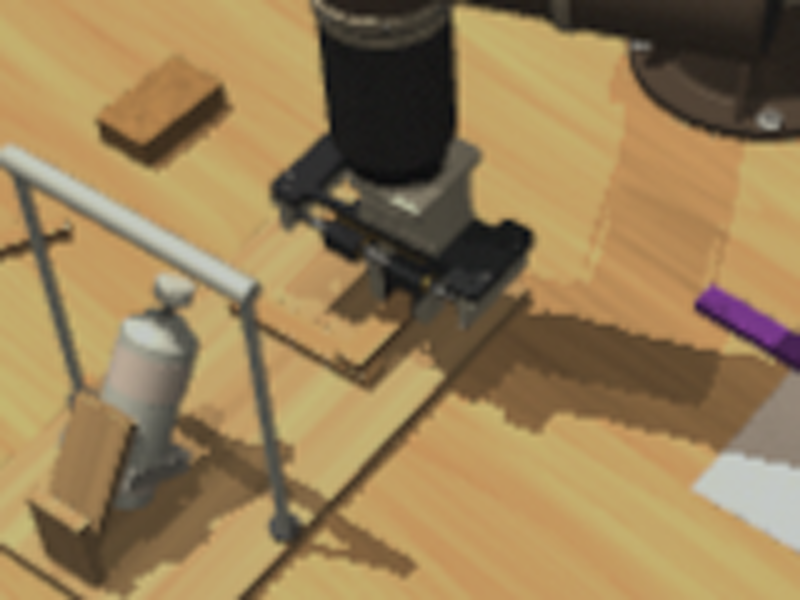

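Picture: the held slat's end meets the glued slat's end flush at about crop (370,370). I'll correct by about 1 mm, lower and release.

>>> arm_command([
  [[0, 0, 0.002, 0.06, 0.13, 0, 0.1], [0, 0, 0.002, 0.06, 0.13, -0.1, 0.1], [0, 0, 0.002, 0.06, 0.13, -0.2, 0.1], [0, 0, 0.002, 0.06, 0.13, -0.2, 0.1], [0, 0, 0.002, 0.06, 0.13, -0.2, 0.1]],
])

```text
clock: 4.73
tool_pos: [0.4508, 0.0174, 0.0381]
orientation: [-180.0, -0.1, 8.6]
force: [-3.7, 1.9, 10.8]
opening: 0.0234
```

>>> arm_command([
  [[0, 0, 0, 0, 0, 0, 0.3], [0, 0, 0, 0, 0, 0, 0.4], [0, 0, 0, 0, 0, 0, 0.45], [0, 0, 0, 0, 0, 0, 0.45], [0, 0, 0, 0, 0, 0, 0.45], [0, 0, 0, 0, 0, 3, 0.45], [0, 0, 0, 0, 0, 7, 0.45], [0, 0, 0, 0, 0, 10, 0.6]],
])

```text
clock: 5.4
tool_pos: [0.4503, 0.0169, 0.1391]
orientation: [180.0, 0.0, 8.6]
force: [0.6, 0.9, -0.1]
opening: 0.0424
```

>>> arm_command([
  [[0, 0, -0.1, 1, -3, 0, 1], [0, 0, -0.2, 2.5, -6.5, 0, 1], [0, 0, -0.3, 4.5, -10, 0, 1], [0, 0, -0.4, 6.5, -13.5, 0, 1], [0, 0, -0.5, 8.5, -17, 0, 1], [0, 0, -0.556, 10.5, -20.5, 0, 1], [0, 0, -0.556, 12.5, -24, 0, 1], [0, 0, -0.556, 14.5, -27.5, -2, 1]],
])

```text
clock: 6.07
tool_pos: [0.5968, -0.2583, 0.1216]
orientation: [-180.0, -0.3, -23.3]
force: [1.6, 1.0, 1.6]
opening: 0.0868
```

```bash
python3 -c "
from fit import *
snap('scene','s5.png');b=snap('top','t5.png')
o=ctrl.get_obs();print(o['clock'],o['tool_pos'],o['orientation'],o['opening'])
cv2.imwrite('pics/c5.png',cv2.resize(b[100:250,250:400],(600,600),interpolation=cv2.INTER_CUBIC))
"
```

```text
6.1667 [ 0.59375858 -0.25915635  0.11392449] [179.90766881   0.30016167 -23.49301375] 0.08776975511660703
```

View pics/c5.png

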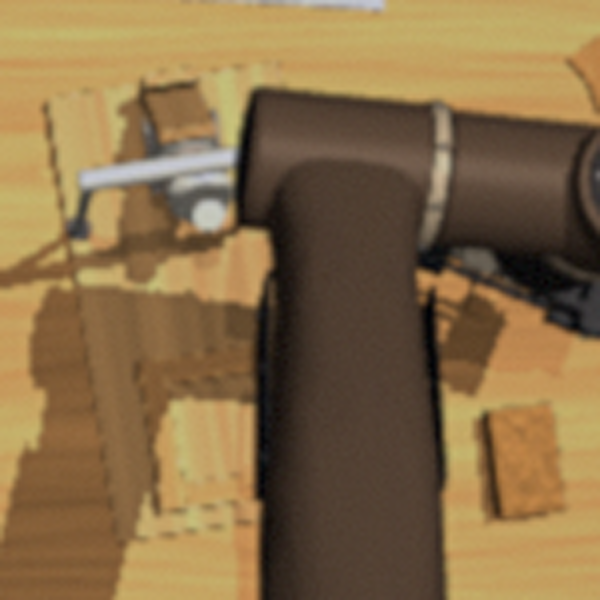

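>>> arm_command([
  [[0, 0, 0.004, 2, -3, 0, 1], [0, 0, 0.004, 3.7, -5, -2, 1], [0, 0, 0.004, 3.7, -5, -5, 1], [0, 0, 0.004, 3.7, -5, -7, 1], [0, 0, 0.004, 3.7, -5, -7, 1], [0, 0, 0.004, 3.7, -5, -7, 1]],
])

```text
clock: 6.67
tool_pos: [0.6298, -0.305, 0.0475]
orientation: [179.9, 0.2, -23.0]
force: [0.3, -0.5, 1.5]
opening: 0.0876
```

```bash
python3 -c "
from fit import *
a=snap('scene','s6.png')
o=ctrl.get_obs();print(o['clock'],o['tool_pos'],o['orientation'],o['opening'],o['force'])
"
```

```text
6.7167 [ 0.6310795  -0.3051975   0.04932737] [ 1.79971005e+02 -4.64169585e-04 -2.29816598e+01] 0.08764499654920983 [-0.70636227 -1.56224418  0.65505202]
```

>>> arm_command([
  [[0, 0, -0.004, 0, -0.4, -1.5, 1], [0, 0, -0.004, 0, -0.4, -3, 1], [0, 0, -0.004, 0, -0.4, -4, 0.6], [0, 0, -0.004, 0, -0.4, -4.4, 0.4], [0, 0, -0.004, 0, -0.4, -4.4, 0.1], [0, 0, -0.004, 0, -0.4, -4.4, 0.1], [0, 0, -0.004, 0, -0.4, -4.4, 0.1], [0, 0, -0.004, 0, -0.4, -4.4, 0.1]],
])

```text
clock: 7.38
tool_pos: [0.6315, -0.3094, 0.0058]
orientation: [-180.0, -0.1, -23.2]
force: [-1.4, 0.4, -1.0]
opening: 0.0535
```

>>> arm_command([
  [[0, 0, 0, 0, 0, 0, 0.1], [0, 0, 0, 0, 0, 0, 0.1], [0, 0, 0, 0, 0, 0, 0.1], [0, 0, 0, 0, 0, 0, 0.1], [0, 0, 0, 0, 0, 0, 0.1], [0, 0, 0, 0, 0, 0, 0.1], [0, 0, 0, 0, 0, 0, 0.1], [0, 0, 0, 0, 0, 0, 0.1]],
])

```text
clock: 8.05
tool_pos: [0.6309, -0.3093, 0.0048]
orientation: [-180.0, -0.0, -23.2]
force: [-0.3, 1.5, 2.6]
opening: 0.0233
```

>>> arm_command([
  [[0, 0, 0, 0, 0, 3, 0.1], [0, 0, 0, 0, 0, 7, 0.1], [0, 0, 0.1, -2.5, 3, 9, 0.1], [0, 0, 0.2, -5, 6, 9, 0.1], [0, 0, 0.3, -7.5, 9, 9, 0.1], [0, 0, 0.4, -9, 11, 9, 0.1], [0, 0, 0.5, -9.5, 11.5, 9, 0.1], [0, 0, 0.55, -9.5, 11.5, 9, 0.1]],
])

```text
clock: 8.72
tool_pos: [0.5342, -0.1927, 0.0952]
orientation: [-180.0, -0.0, 8.7]
force: [0.5, -0.2, -0.8]
opening: 0.0235
```

```bash
cat > fit2.py <<'E'
from fit import *
import sys
a=snap('scene','s7.png')
o=ctrl.get_obs();print(o['clock'],o['tool_pos'],o['orientation'],o['opening'],o['force'])
UP=rect(-.07,.07,-.012,.012,.046)
for f in('s6.png','s7.png'):
    S=('scene',gray(f)); print(f,[np.round(q,4) for q in fit(UP,[.4536,.0177,.1505],(.012,.012,.08),[S])])
    # glued slats only near ends: full station
    print([np.round(q,4) for q in fit(STN,[.5513,-.0261,.1505],(.012,.012,.05),[S])])
im=cv2.resize(a[130:280,130:330],(800,600),interpolation=cv2.INTER_CUBIC)
cv2.imwrite('pics/c7.png',im)
E
python3 fit2.py
```

```text
8.7667 [ 0.53518698 -0.19334122  0.09524281] [-1.79998622e+02 -3.40216416e-02  8.72793340e+00] 0.02358599172289789 [-0.39596185 -0.43422069 -0.81576791]
s6.png [array([0.4559, 0.0158, 0.1689]), np.float64(8.8284)]
[array([ 0.5499, -0.0307,  0.1816]), np.float64(12.9859)]
s7.png [array([0.4552, 0.0169, 0.1706]), np.float64(18.1147)]
[array([ 0.5502, -0.0312,  0.177 ]), np.float64(15.8045)]
```

View pics/c7.png

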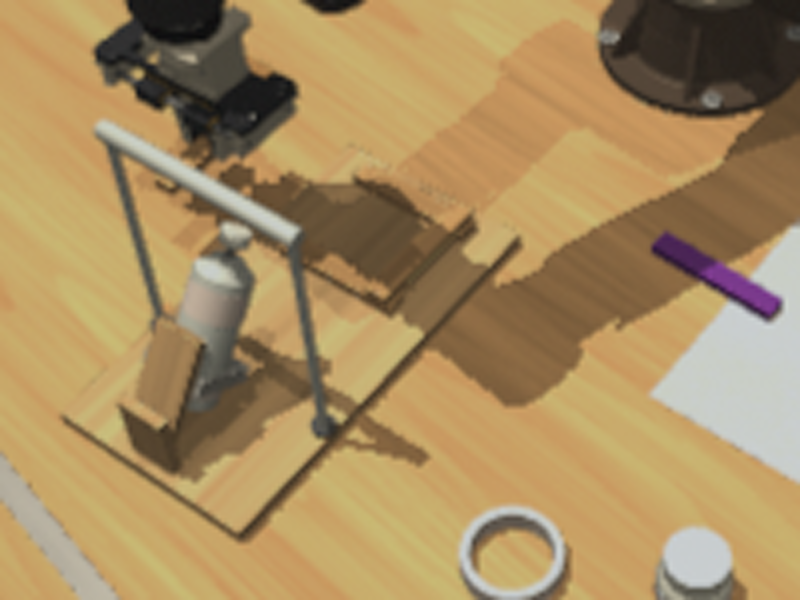

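>>> arm_command([
  [[0, 0, -0.002, -2, 3, 0, 0.1], [0, 0, -0.002, -4.5, 6, 0, 0.1], [0, 0, -0.002, -6.4, 9.6, 0, 0.1], [0, 0, -0.002, -6.4, 9.6, -2, 0.1], [0, 0, -0.002, -6.4, 9.6, -4, 0.1], [0, 0, -0.002, -6.4, 9.6, -4, 0.1], [0, 0, -0.002, -6.4, 9.6, -4, 0.1], [0, 0, -0.002, -6.4, 9.6, -4, 0.1]],
])

```text
clock: 9.43
tool_pos: [0.4724, -0.0987, 0.0552]
orientation: [180.0, -0.0, 8.1]
force: [-0.8, -0.5, -0.0]
opening: 0.0237
```

```bash
python3 -c "
from fit import *
a=snap('scene','s8.png')
o=ctrl.get_obs();print(o['clock'],o['tool_pos'],o['orientation'],o['opening'],o['force'])
t=o['tool_pos'];S=('scene',gray('s8.png'));UP=rect(-.07,.07,-.012,.012,t[2]+.0092);UP=UP[(UP[:,3]>.5)|(UP[:,0]>.02)]
print(fit(UP,[t[0],t[1],.1505],(.008,.004,.02),[S]))
"
```

```text
9.4833 [ 0.47269697 -0.09867094  0.05543439] [ 1.79987606e+02 -5.13414710e-02  8.08460772e+00] 0.023986925813076362 [ 0.20726778 -0.30572029  0.37142404]
(array([ 0.47916189, -0.09608798,  0.17049963]), np.float64(32.89221850696349))
```

>>> arm_command([
  [[0, 0, 0.009, -0.15, 0.17, -0.5, 0.1], [0, 0, 0.009, -0.15, 0.17, -1.2, 0.1], [0, 0, 0.009, -0.15, 0.17, -1.5, 0.1], [0, 0, 0.009, -0.15, 0.17, -1.5, 0.1], [0, 0, 0.009, -0.15, 0.17, -1.5, 0.1]],
])

```text
clock: 9.9
tool_pos: [0.4701, -0.0968, 0.0394]
orientation: [180.0, 0.0, 8.6]
force: [1.3, -0.4, -0.4]
opening: 0.0236
```

```bash
python3 -c "
from fit import *
a=snap('scene','s9.png')
o=ctrl.get_obs();print(o['clock'],o['tool_pos'],o['orientation'],o['opening'],o['force'])
cv2.imwrite('pics/c9.png',cv2.resize(a[150:240,170:270],(660,594),interpolation=cv2.INTER_CUBIC))
"
```

```text
9.95 [ 0.47030092 -0.09667707  0.03957615] [1.79995306e+02 2.17488279e-02 8.65702102e+00] 0.02386220962195331 [-0.66164948 -1.07155235  0.00759294]
```

View pics/c9.png

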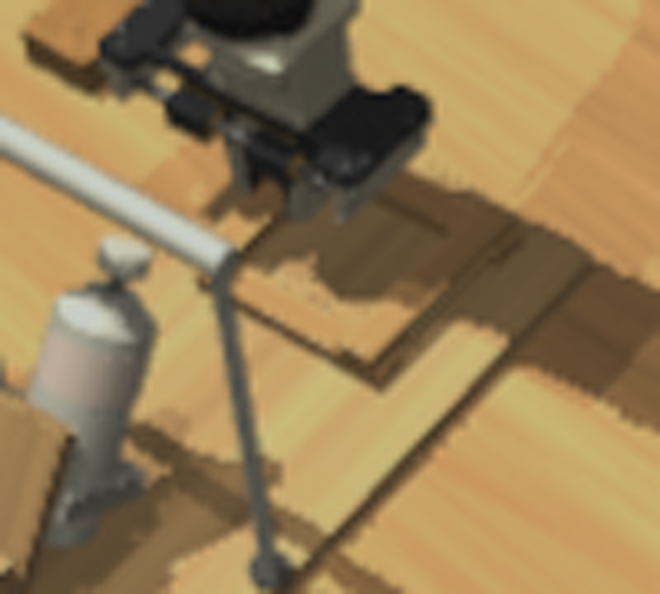

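Slat A's corner reads flush at crop (380,370). B's outer end is hidden behind the light bar. I'll seat B and release.

>>> arm_command([
  [[0, 0, 0, 0.07, 0, -0.15, 0.1], [0, 0, 0, 0.07, 0, -0.3, 0.1], [0, 0, 0, 0.07, 0, -0.3, 0.1], [0, 0, 0, 0.07, 0, -0.3, 0.1], [0, 0, 0, 0.07, 0, -0.3, 0.1]],
])

```text
clock: 10.37
tool_pos: [0.4711, -0.0966, 0.0367]
orientation: [-180.0, -0.0, 8.7]
force: [-0.2, 0.2, 0.4]
opening: 0.0236
```

>>> arm_command([
  [[0, 0, 0, 0, 0, 0, 0.3], [0, 0, 0, 0, 0, 0, 0.4], [0, 0, 0, 0, 0, 0, 0.45], [0, 0, 0, 0, 0, 0, 0.45], [0, 0, 0, 0, 0, 0, 0.45], [0, 0, 0, 0, 0, 4, 0.45], [0, 0, 0, 0, 0, 8, 0.3], [0, 0, 0, 0, 0, 12, 0.1]],
])

```text
clock: 11.03
tool_pos: [0.4702, -0.0968, 0.1578]
orientation: [180.0, 0.1, 8.7]
force: [2.5, 0.9, 0.0]
opening: 0.0308
```

>>> arm_command([
  [[0, 0, 0, 0, 4, 3, 0], [0, 0, 0, 0, 8, 6, 0], [0, 0, 0, 0, 12, 8, 0], [0, 0, 0, 0, 16, 10, 0], [0, 0, 0, 0, 20, 12, 0], [0, 0, 0, 0, 24, 14, 0], [0, 0, 0, 0, 28, 14, 0], [0, 0, 0, 0, 32, 14, 0]],
])

```text
clock: 11.7
tool_pos: [0.4711, 0.2024, 0.2973]
orientation: [-179.9, -0.2, 8.7]
force: [0.1, 0.5, 0.1]
opening: 0.0005
```

>>> arm_command([
  [[0, 0, 0, 0, 4, 0, 0], [0, 0, 0, 0, 8, 0, 0], [0, 0, 0, 0, 12, 0, 0], [0, 0, 0, 0, 12, 0, 0]],
])

```text
clock: 12.03
tool_pos: [0.4707, 0.3258, 0.2936]
orientation: [180.0, 0.0, 8.9]
force: [0.2, -0.1, -0.6]
opening: 0.0007
```

```bash
python3 -c "
from fit import *
a=snap('scene','s10.png');b=snap('top','t10.png')
o=ctrl.get_obs();print(o['clock'],o['tool_pos'],o['orientation'],o['opening'],o['joint_pos'])
T=('top',gray('t10.png'));S=('scene',gray('s10.png'))
UP=rect(-.07,.07,-.012,.012,.046)
for n,p in(('A',[.4536,.0177,.1505]),('B',[.471,-.0969,.1505])):
  for im in([T],[S],[T,S]): x,s=fit(UP,p,(.012,.012,.08),im);print(n,x.round(4),s)
STN=STN[:320]
for im in([T],[S],[T,S]): x,s=fit(STN,[.5513,-.0261,.1505],(.012,.012,.05),im);print('stn',x.round(4),s)
x=lambda i,u,v,w,h,k:cv2.resize(i[v:v+h,u:u+w],(w*k,h*k),interpolation=cv2.INTER_CUBIC)
cv2.imwrite('pics/c10.png',np.hstack([x(b,270,170,70,75,5),np.vstack([x(a,180,155,90,75,5)])[:375]]))
"
```

```text
12.1333 [0.47050039 0.32157967 0.29391245] [1.79931339e+02 8.19035121e-02 8.79041412e+00] 0.0008666140686975758 [ 5.40120072e+01  8.60670504e+00 -6.60468073e+00 -1.01251266e-02
 -7.48950428e+01  4.47811036e+01]
A [0.4593 0.0171 0.1274] 12.029175543337779
A [0.4562 0.0158 0.1771] 20.352428033796592
A [0.4586 0.0167 0.1408] 31.425228710784914
B [ 0.473  -0.0981  0.1464] 9.830153339816182
B [ 0.4706 -0.1012  0.1474] 19.406662429558867
B [ 0.4707 -0.0995  0.1343] 27.366361170733477
stn [ 0.555  -0.0247  0.1488] 12.138585556854283
stn [ 0.5499 -0.0221  0.1516] 19.572842070904017
stn [ 0.5511 -0.0252  0.15  ] 29.322518943901212
```

View pics/c10.png

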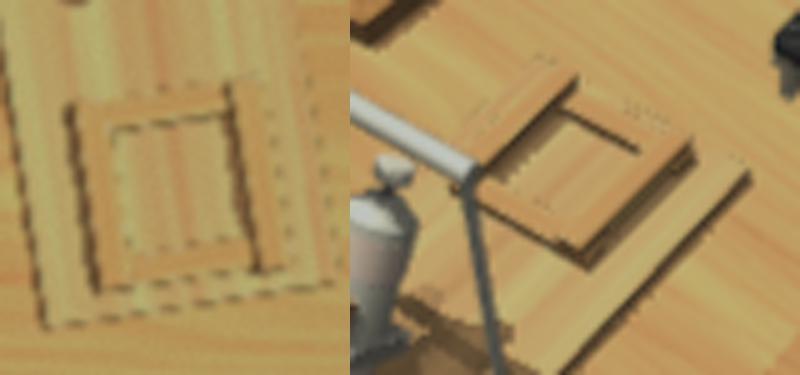

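The frame is formed: top-crop corners at (75,105), (235,90), (262,270) and (100,290). I'll compare each view's fit of the glued pair (before) with the upper slats (now), so the camera bias cancels.

```bash
cat > cmp.py <<'E'
from fit import *
import sys
def avg(c,n=5): return cv2.GaussianBlur(np.mean([ctrl.snapshot(c).astype(float) for _ in range(n)],0),(0,0),.5).mean(2)
now={c:avg(c) for c in('top','scene')}; np.savez('now.npz',**now)
old={'top':gray('top0.png'),'scene':gray('scene0.png')}
GL=STN[320:]; UP=rect(-.07,.07,-.012,.012,.046)
for c in('top','scene'):
    g,s=fit(GL,[.5525,-.0258,.15],(.01,.01,.03),[(c,old[c])]); print(c,'glued',g.round(4),round(s,1))
    for n,y0 in(('A',.058),('B',-.058)):
        k,q=np.cos(g[2]),np.sin(g[2]); t=np.array([g[0]-.09*k-y0*q,g[1]-.09*q+y0*k])
        for w in(.0001,.05):
            x,s=fit(UP,[*t,g[2]],(.01,.01,w),[(c,now[c])]); d=x[:2]-t
            print('  ',n,'dx %.1f dy %.1f mm'%(1e3*(d@[k,q]),1e3*(d@[-q,k])),'dyaw %.1f'%np.degrees(x[2]-g[2]),round(s,1))
o=[cv2.resize(now['top'][185:235,280:328],None,fx=8,fy=8,interpolation=cv2.INTER_CUBIC),cv2.resize(now['scene'][162:212,198:248],None,fx=8,fy=8,interpolation=cv2.INTER_CUBIC)]
cv2.imwrite('pics/c11.png',np.hstack(o))
E
python3 cmp.py
```

```text
top glued [ 0.5549 -0.0258  0.1573] 5.8
   A dx 2.3 dy -0.6 mm dyaw -0.0 11.5
   A dx 2.4 dy -0.7 mm dyaw -1.6 11.8
   B dx -2.1 dy -0.9 mm dyaw -0.0 9.9
   B dx -2.1 dy -0.8 mm dyaw -0.7 9.9
scene glued [ 0.5499 -0.0285  0.1237] 16.0
   A dx 4.7 dy -3.5 mm dyaw 0.0 19.7
   A dx 2.6 dy -2.6 mm dyaw 2.9 20.3
   B dx 2.4 dy -3.9 mm dyaw 0.0 19.3
   B dx 2.4 dy -4.4 mm dyaw 1.4 19.4[ WARN:0@35.605] global loadsave.cpp:1063 imwrite_ Unsupported depth image for selected encoder is fallbacked to CV_8U.
```

View pics/c11.png

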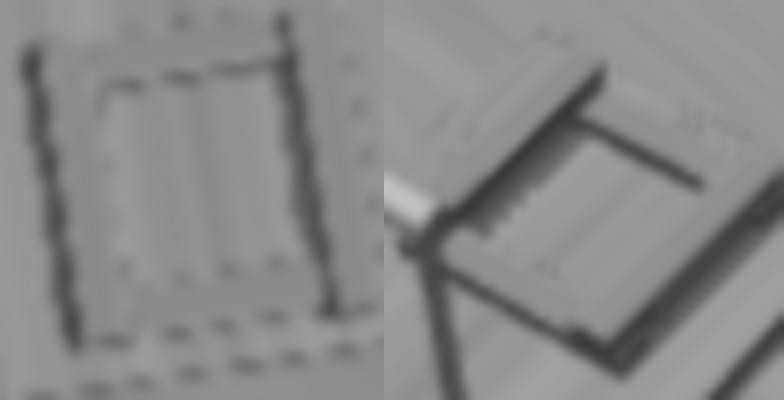

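The views suggest A stands about 2–4 mm too far in +x, and B is about right. I can make it flush by touch: press a shut fingertip plane against A's +x end until it meets the glued slat's side face.

>>> arm_command([
  [[0, 0, 0, 1, -4, 0, 0], [0, 0, 0, 2, -8, 0, 0], [0, 0, 0, 3, -12, 0, 0], [0, 0, 0, 4, -16, 0, 0], [0, 0, 0, 5, -20, 0, 0], [0, 0, 0, 6, -24, -2, 0], [0, 0, 0, 7.7, -28, -5, 0], [0, 0, 0, 7.7, -29, -8, 0]],
])

```text
clock: 13.3
tool_pos: [0.5503, 0.029, 0.2196]
orientation: [-180.0, -0.4, 8.6]
force: [1.1, 0.7, -1.4]
opening: 0.0007
```

>>> arm_command([
  [[0, 0, 0, 0, 0, -3, 0], [0, 0, 0, 0, 0, -7, 0], [0, 0, 0, 0, 0, -11, 0], [0, 0, 0, 0, 0, -11, 0], [0, 0, 0, 0, 0, -11, 0]],
])

```text
clock: 13.72
tool_pos: [0.5467, 0.0308, 0.1064]
orientation: [179.9, 0.2, 8.7]
force: [1.5, 0.3, 1.5]
opening: 0.0004
```

>>> arm_command([
  [[0, 0, 0, 0.5, 0.2, -3, 0], [0, 0, 0, 0.5, 0.2, -6, 0], [0, 0, 0, 0.5, 0.2, -8, 0], [0, 0, 0, 0.5, 0.2, -8, 0], [0, 0, 0, 0.5, 0.2, -8, 0]],
])

```text
clock: 14.13
tool_pos: [0.5542, 0.0341, 0.0294]
orientation: [180.0, -0.1, 8.7]
force: [0.6, 0.3, 1.5]
opening: 0.0007
```

>>> arm_command([
  [[0, 0, 0, -0.2, -0.03, 0, 0], [0, 0, 0, -0.4, -0.06, 0, 0], [0, 0, 0, -0.6, -0.09, 0, 0], [0, 0, 0, -0.6, -0.09, 0, 0]],
])

```text
clock: 14.47
tool_pos: [0.547, 0.0329, 0.0288]
orientation: [-180.0, -0.1, 8.7]
force: [-0.4, 0.7, -0.1]
opening: 0.0006
```

>>> arm_command([
  [[0, 0, 0, 0, 0, -0.4, 0], [0, 0, 0, -0.3, -0.05, -0.4, 0], [0, 0, 0, -0.6, -0.09, -0.4, 0], [0, 0, 0, -0.8, -0.12, -0.4, 0], [0, 0, 0, -0.8, -0.12, -0.4, 0]],
])

```text
clock: 14.88
tool_pos: [0.5381, 0.0313, 0.0232]
orientation: [180.0, 0.0, 8.7]
force: [0.1, -0.3, -0.4]
opening: 0.0006
```

>>> arm_command([
  [[0, 0, 0, -0.1, -0.015, 0, 0], [0, 0, 0, -0.2, -0.03, 0, 0], [0, 0, 0, -0.3, -0.045, 0, 0], [0, 0, 0, -0.3, -0.045, 0, 0]],
])

```text
clock: 15.22
tool_pos: [0.5355, 0.031, 0.0233]
orientation: [180.0, 0.0, 8.7]
force: [-0.3, 0.1, 0.6]
opening: 0.0005
```

>>> arm_command([
  [[0, 0, 0, -0.1, -0.015, 0, 0], [0, 0, 0, -0.2, -0.03, 0, 0], [0, 0, 0, -0.2, -0.03, 0, 0]],
])

```text
clock: 15.47
tool_pos: [0.534, 0.0308, 0.0234]
orientation: [-180.0, -0.0, 8.7]
force: [1.1, 0.7, -0.6]
opening: 0.0005
```

>>> arm_command([
  [[0, 0, 0, -0.1, -0.015, 0, 0], [0, 0, 0, -0.15, -0.02, 0, 0], [0, 0, 0, -0.15, -0.02, 0, 0]],
])

```text
clock: 15.72
tool_pos: [0.5339, 0.0309, 0.0237]
orientation: [-180.0, -0.2, 8.7]
force: [6.8, -1.4, -3.3]
opening: 0.0007
```

>>> arm_command([
  [[0, 0, 0, -0.1, -0.015, 0, 0], [0, 0, 0, -0.1, -0.015, 0, 0]],
])

```text
clock: 15.88
tool_pos: [0.5338, 0.031, 0.0238]
orientation: [-180.0, -0.3, 8.7]
force: [6.9, -1.3, -6.9]
opening: 0.0002
```

>>> arm_command([
  [[0, 0, 0, -0.1, -0.015, 0, 0], [0, 0, 0, -0.1, -0.015, 0, 0]],
])

```text
clock: 16.05
tool_pos: [0.5337, 0.0312, 0.024]
orientation: [-180.0, -0.4, 8.7]
force: [10.6, -1.7, -7.2]
opening: 0.0006
```

>>> arm_command([
  [[0, 0, 0, -0.1, -0.015, 0, 0], [0, 0, 0, -0.1, -0.015, 0, 0]],
])

```text
clock: 16.22
tool_pos: [0.5337, 0.0312, 0.0242]
orientation: [-180.0, -0.5, 8.7]
force: [14.4, -2.4, -10.0]
opening: 0.0002
```

>>> arm_command([
  [[0, 0, 0, 0.5, 0.08, 0, 0], [0, 0, 0, 1.3, 0.2, 0, 0], [0, 0, 0, 1.5, 0.22, 2, 0], [0, 0, 0, 1.5, 0.22, 5, 0], [0, 0, 0, 2, -3, 5, 0], [0, 0, 0, 2.6, -7, 5, 0], [0, 0, 0, 3.2, -11, 5, 0], [0, 0, 0, 3.2, -11.2, 5, 0]],
])

```text
clock: 16.88
tool_pos: [0.5613, -0.0866, 0.0733]
orientation: [180.0, 0.1, 8.5]
force: [1.3, 0.7, 0.2]
opening: 0.0006
```

>>> arm_command([
  [[0, 0, 0, 0, 0, 0, 0], [0, 0, 0, 0, 0, 0, 0], [0, 0, 0, 0, 0, 0, 0]],
])

```text
clock: 17.13
tool_pos: [0.561, -0.0813, 0.0732]
orientation: [-180.0, 0.0, 8.7]
force: [-0.2, -0.0, -0.3]
opening: 0.0006
```

>>> arm_command([
  [[0, 0, 0, 0, -0.2, -2, 0], [0, 0, 0, 0, -0.2, -4, 0], [0, 0, 0, 0, -0.2, -5, 0], [0, 0, 0, 0, -0.2, -5, 0], [0, 0, 0, -0.3, -0.25, -5, 0], [0, 0, 0, -0.6, -0.3, -5, 0], [0, 0, 0, -0.6, -0.3, -5, 0]],
])

```text
clock: 17.72
tool_pos: [0.5552, -0.0846, 0.0243]
orientation: [-180.0, -0.1, 8.7]
force: [-0.6, 0.7, -0.0]
opening: 0.0006
```

>>> arm_command([
  [[0, 0, 0, -0.1, -0.015, 0, 0], [0, 0, 0, -0.2, -0.03, 0, 0], [0, 0, 0, -0.2, -0.03, 0, 0]],
])

```text
clock: 17.97
tool_pos: [0.5533, -0.0852, 0.0239]
orientation: [-180.0, -0.1, 8.7]
force: [0.7, 1.1, 0.5]
opening: 0.0004
```

>>> arm_command([
  [[0, 0, 0, -0.1, -0.015, 0, 0], [0, 0, 0, -0.2, -0.03, 0, 0], [0, 0, 0, -0.2, -0.03, 0, 0]],
])

```text
clock: 18.22
tool_pos: [0.5515, -0.0855, 0.0236]
orientation: [180.0, -0.0, 8.7]
force: [1.1, 0.0, 0.3]
opening: 0.0002
```

>>> arm_command([
  [[0, 0, 0, -0.1, -0.015, 0, 0], [0, 0, 0, -0.2, -0.03, 0, 0], [0, 0, 0, -0.2, -0.03, 0, 0]],
])

```text
clock: 18.47
tool_pos: [0.5514, -0.0855, 0.0237]
orientation: [180.0, -0.2, 8.7]
force: [6.7, 0.0, -4.1]
opening: 0.0003
```

>>> arm_command([
  [[0, 0, 0, 0.7, 0.1, 0, 0], [0, 0, 0, 1.2, 0.2, 1, 0], [0, 0, 0, 1.2, 0.2, 4, 0], [0, 0, 0, 0.5, 2, 7, 0], [0, 0, 0, -1, 6, 8, 0], [0, 0, 0, -2, 10, 10, 0], [0, 0, 0, -3, 14, 12, 0], [0, 0, 0, -4, 18, 14, 0]],
])

```text
clock: 19.13
tool_pos: [0.5112, 0.0825, 0.1577]
orientation: [180.0, 0.1, 8.6]
force: [0.0, 0.4, -0.9]
opening: 0.0003
```

>>> arm_command([
  [[0, 0, 0, -1, 4, 3, 0], [0, 0, 0, -2, 8, 6, 0], [0, 0, 0, -3, 12, 9, 0], [0, 0, 0, -4, 16, 12, 0], [0, 0, 0, -5, 20, 12, 0], [0, 0, 0, -5, 22, 12, 0], [0, 0, 0, -5, 22, 12, 0]],
])

```text
clock: 19.72
tool_pos: [0.4618, 0.306, 0.2785]
orientation: [-179.9, -0.1, 8.8]
force: [0.9, -0.4, -1.8]
opening: 0.0005
```

```bash
python3 cmp.py 2>/dev/null
python3 - <<'E'
from fit import *
n=np.load('now.npz');o=ctrl.get_obs();print(o['clock'],o['tool_pos'])
old={'top':cv2.GaussianBlur(cv2.imread('pics/t10.png'),(0,0),.5).mean(2),'scene':cv2.GaussianBlur(cv2.imread('pics/s10.png'),(0,0),.5).mean(2)}
UP=rect(-.07,.07,-.012,.012,.046)
# glued pair + A + B combined by view: end-edge profile of A along its axis
k,q=np.cos(.1505),np.sin(.1505); st=np.array([.5513,-.0261])
for c in('top','scene'):
  for nm,y0 in(('A',.058),('B',-.058)):
    for lab,im in(('before',old[c]),('now',n[c])):
      out=[]
      for xs in np.arange(-.036,-.004,.003):
        P=[[st[0]+xs*k-y*q,st[1]+xs*q+y*k,.046] for y in np.linspace(y0-.008,y0+.008,9)]
        p=proj(c,P); out.append(mc(im,[p[:,1],p[:,0]],order=1).mean())
      print(c,nm,lab,np.round(out).astype(int))
E
```

```text
top glued [ 0.5549 -0.0258  0.1573] 5.8
   A dx 0.0 dy 0.0 mm dyaw -0.0 10.4
   A dx -0.0 dy -0.2 mm dyaw -1.7 10.8
   B dx -2.1 dy -0.8 mm dyaw -0.0 9.8
   B dx -2.1 dy -0.7 mm dyaw -0.6 9.9
scene glued [ 0.5499 -0.0285  0.1237] 16.0
   A dx -2.0 dy -1.9 mm dyaw 0.0 17.9
   A dx -0.8 dy -2.8 mm dyaw 2.9 19.1
   B dx 2.3 dy -3.9 mm dyaw 0.0 19.3
   B dx 2.4 dy -4.3 mm dyaw 1.3 19.4
20.2167 [0.46264896 0.30049349 0.2769203 ]
top A before [140 139 138 137 138 141 144 147 149 149 149]
top A now [138 138 137 137 138 140 144 147 148 148 148]
top B before [139 140 139 140 140 142 145 148 149 149 149]
top B now [138 138 138 138 139 141 144 146 148 148 148]
scene A before [143 143 143 142 138 126 100  78  71  77 100]
scene A now [143 143 143 141 132 112  92  87  85  85 102]
scene B before [161 167 168 162 148 130 118 119 127 136 146]
scene B now [161 167 168 162 148 130 117 118 127 136 146]
```

A moved back about 2.3 mm and was stopped by the glued slat's face, so it's now flush. B didn't move, and both touches give the same contact line, which confirms the station yaw. The frame is good, so next I'll locate the cap by sight while tilting the tool.

>>> arm_command([
  [[0.0153, -0.1, 0, 1, -2, 0.3, 0], [0.0305, -0.2, 0, 2, -5, 0.5, 0], [0.0458, -0.3, 0, 3, -8, 0.5, 0], [0.061, -0.4, 0, 4, -11, 0.5, 0], [0.0763, -0.5, 0, 5, -14, 0.5, 0], [0.0916, -0.604, 0, 6, -17, 0.5, 0], [0.0916, -0.604, 0, 6, -17, 0.5, 0], [0.0916, -0.604, 0, 6, -17, 0.5, 0]],
])

```text
clock: 20.88
tool_pos: [0.5204, 0.1271, 0.2802]
orientation: [179.9, -35.0, 8.6]
force: [0.2, -0.6, 0.2]
opening: 0.0001
```

Run:
```python
from fit import *
o=ctrl.get_obs();print(o['clock'],o['tool_pos'],o['orientation'],o['joint_pos'].round(1),o['force'])
R=Rot.from_euler('xyz',o['orientation'],degrees=True).as_matrix();print('toolz',R[:,2],'tooly',R[:,1])
C=np.array([.6452,-.0119,.175]);a=np.array([-.5675,-.0860,.819]);ys=np.array([-.1499,.9887,0]);b=np.cross(ys,a)
th=np.linspace(0,2*np.pi,60,endpoint=False)
for c,f in(('top','t10.png'),('scene','s10.png')):
    g=cv2.imread('pics/'+f).astype(int); w=((g.min(2)>165)&(g.max(2)-g.min(2)<25)).astype(np.uint8)
    n,l,st,ce=cv2.connectedComponentsWithStats(w); p=proj(c,C+.013*a)[0]
    for i in range(1,n):
        if np.hypot(*(ce[i]-p))<12: print(c,'blob',ce[i],st[i])
    for d in(0,.013,.026):
        q=proj(c,C+d*a+.014*(np.outer(np.cos(th),ys)+np.outer(np.sin(th),b)))
        print('   d',d,q.mean(0).round(1),'box',q.min(0).round(1),q.max(0).round(1))
im=np.hstack([cv2.resize(cv2.imread('pics/t10.png')[130:180,275:325],(400,400),interpolation=cv2.INTER_CUBIC),cv2.resize(cv2.imread('pics/s10.png')[165:215,165:215],(400,400),interpolation=cv2.INTER_CUBIC)])
for x0,c,of in((0,'top',(275,130)),(400,'scene',(165,165))):
  for d,col in((0,(0,0,255)),(.013,(0,255,0)),(.026,(255,0,0))):
    for u,v in (proj(c,C+d*a+.014*(np.outer(np.cos(th),ys)+np.outer(np.sin(th),b)))-of+.5)*8: cv2.circle(im,(int(u+x0),int(v)),1,col,-1)
cv2.imwrite('pics/cap.png',im)
```

```text
20.8833 [0.5203867  0.12714554 0.28017615] [179.87332765 -34.97279941   8.56177665] [ 42.8 -14.8 -54.1  44.1 -27.8  20.2] [ 0.24365688 -0.64698674  0.2194045 ]
toolz [ 0.5671276   0.08314726 -0.81942225] tooly [ 0.14762222 -0.98904216  0.00181162]
top blob [300.5 144.4] [296 144  10   2  10]
top blob [301.90322581 153.32258065] [299 151   7   6  31]
   d 0 [301.3 150.6] box [297.2 146.8] [305.4 154.3]
   d 0.013 [301.9 152.3] box [297.8 148.5] [306.1 156. ]
   d 0.026 [302.6 154. ] box [298.5 150.2] [306.8 157.7]
scene blob [186.75 186.75] [186 186   3   2   4]
scene blob [182.17857143 197.28571429] [179 195   8   5  28]
   d 0 [186.6 192.8] box [182.6 190.9] [190.5 194.6]
   d 0.013 [187.6 189.4] box [183.6 187.6] [191.5 191.2]
   d 0.026 [188.6 186. ] box [184.6 184.2] [192.6 187.8]
```

View pics/cap.png

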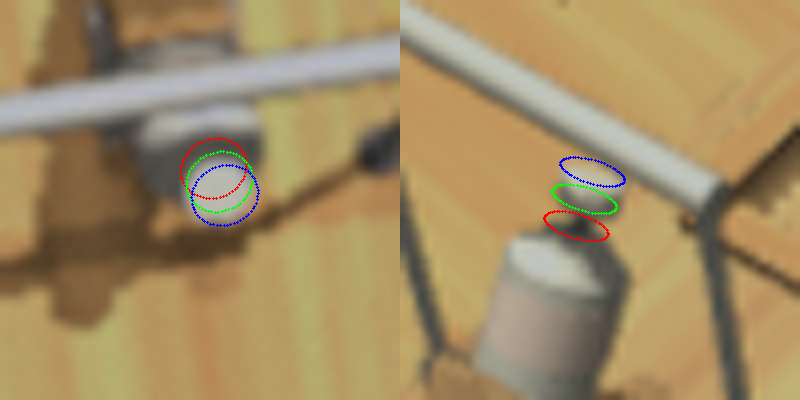

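The cap's top disc lies between d=13 and d=26 mm, nearest 22–24, at top (302,153) and scene (188,187). It's on the predicted axis. I'll line up and approach along the axis.

>>> arm_command([
  [[0, 0, 0, 1.3, -4, 0, 0], [0, 0, 0, 2.6, -8, 0, 0], [0, 0, 0, 4, -12, 0, 0], [0, 0, 0, 5.1, -15, 0, 0], [0, 0, 0, 5.1, -15, 0, 0], [0, 0, 0, 5.1, -15, 0, 0], [0, 0, 0, 5.1, -15, 0, 0], [0, 0, 0, 5.1, -15, 0, 0]],
])

```text
clock: 21.55
tool_pos: [0.5735, -0.0177, 0.282]
orientation: [180.0, -35.0, 8.7]
force: [-0.1, 0.6, -0.7]
opening: 0.0008
```

>>> arm_command([
  [[0, 0, 0, 1, 0.15, -1.4, 0], [0, 0, 0, 2, 0.3, -2.8, 0], [0, 0, 0, 3, 0.45, -4.2, 0], [0, 0, 0, 4, 0.6, -5.7, 0], [0, 0, 0, 4, 0.6, -5.7, 0], [0, 0, 0, 4, 0.6, -5.7, 0]],
])

```text
clock: 22.05
tool_pos: [0.6126, -0.0119, 0.2235]
orientation: [179.9, -34.8, 8.8]
force: [-0.1, 0.5, 0.4]
opening: 0.0006
```

```bash
cat > ax.py <<'E'
from h import *
o=ctrl.get_obs();C=np.array([.6452,-.0119,.175]);a=np.array([-.5675,-.0860,.819]);w=o['tool_pos']-C
p=w-(w@a)*a
print(o['clock'],'d mm',1e3*(w@a),'lateral',1e3*p,'F.a',o['force']@a,o['force'],o['orientation'],o['opening'])
E
python3 ax.py
```

```text
22.05 d mm 58.276834638167536 lateral [0.44466563 4.97954821 0.81582583] F.a 0.39023952101354953 [-0.11322901  0.47676038  0.44808724] [179.90772513 -34.82400438   8.78929854] 0.0005726560610178928
```

>>> arm_command([
  [[0, 0, 0, 0, -0.5, 0, 0], [0, 0, 0, 0.5, -0.42, -0.7, 0], [0, 0, 0, 1, -0.35, -1.4, 0], [0, 0, 0, 1.4, -0.28, -2.05, 0], [0, 0, 0, 1.4, -0.28, -2.05, 0], [0, 0, 0, 1.4, -0.28, -2.05, 0], [0, 0, 0, 1.4, -0.28, -2.05, 0]],
])

```text
clock: 22.63
tool_pos: [0.6274, -0.0156, 0.2057]
orientation: [180.0, -35.1, 8.6]
force: [-0.5, 0.4, 0.3]
opening: 0.0005
```

```bash
python3 ax.py
```

```text
22.6333 d mm 35.546511717576756 lateral [ 2.36904456 -0.6646975   1.56250123] F.a 0.5007675166477497 [-0.49407137  0.38170436  0.30916799] [179.96314722 -35.08228461   8.64362182] 0.0005497725195387129
```

>>> arm_command([
  [[0, 0, 0, 0.17, 0.026, -0.246, 0], [0, 0, 0, 0.34, 0.052, -0.491, 0], [0, 0, 0, 0.34, 0.052, -0.491, 0], [0, 0, 0, 0.34, 0.052, -0.491, 0]],
])

```text
clock: 22.97
tool_pos: [0.631, -0.0157, 0.2011]
orientation: [180.0, -35.0, 8.6]
force: [-0.6, 0.7, 0.7]
opening: 0.0005
```

>>> arm_command([
  [[0, 0, 0, 0.114, 0.017, -0.164, 0], [0, 0, 0, 0.114, 0.017, -0.164, 0], [0, 0, 0, 0.114, 0.017, -0.164, 0]],
])

```text
clock: 23.22
tool_pos: [0.6323, -0.0151, 0.1995]
orientation: [-179.9, -34.9, 8.7]
force: [0.4, -0.1, -0.5]
opening: 0.0002
```

>>> arm_command([
  [[0, 0, 0, 0.114, 0.017, -0.164, 0], [0, 0, 0, 0.114, 0.017, -0.164, 0], [0, 0, 0, 0.114, 0.017, -0.164, 0]],
])

```text
clock: 23.47
tool_pos: [0.6333, -0.0152, 0.198]
orientation: [-179.9, -34.8, 8.7]
force: [0.3, 0.1, -0.8]
opening: 0.0002
```

```bash
python3 ax.py
```

```text
23.4667 d mm 25.882213433237034 lateral [ 2.81766669 -1.02861171  1.83766283] F.a -0.8255716861982988 [ 0.25673451  0.11330084 -0.81823075] [-179.90121018  -34.82607335    8.67585257] 0.00023541020367740686
```

>>> arm_command([
  [[0, 0, 0, 0.114, 0.017, -0.164, 0], [0, 0, 0, 0.114, 0.017, -0.164, 0], [0, 0, 0, 0.114, 0.017, -0.164, 0]],
])

```text
clock: 23.72
tool_pos: [0.6344, -0.0153, 0.1968]
orientation: [-179.9, -34.8, 8.7]
force: [-0.1, -0.2, -0.4]
opening: 0.0003
```

>>> arm_command([
  [[0, 0, 0, 0.114, 0.017, -0.164, 0], [0, 0, 0, 0.114, 0.017, -0.164, 0], [0, 0, 0, 0.114, 0.017, -0.164, 0]],
])

```text
clock: 23.97
tool_pos: [0.6355, -0.0153, 0.1958]
orientation: [-179.8, -34.7, 8.7]
force: [-4.4, 0.2, 2.2]
opening: 0.0005
```

```bash
python3 ax.py
```

```text
23.9667 d mm 22.87637212432558 lateral [ 3.25995921 -1.46432966  2.09916497] F.a 4.306702052207482 [-4.40139126  0.24201933  2.23409789] [-179.81444289  -34.71685052    8.67371065] 0.0005413460338903284
```

Contact at d≈23 mm, matching the sighting. Pressing down.

>>> arm_command([
  [[0, 0, 0, 0.114, 0.017, -0.164, 0], [0, 0, 0, 0.228, 0.034, -0.328, 0], [0, 0, 0, 0.228, 0.034, -0.328, 0]],
])

```text
clock: 24.22
tool_pos: [0.6376, -0.0153, 0.1933]
orientation: [-179.7, -34.6, 8.7]
force: [-7.1, 1.8, 4.2]
opening: 0.0007
```

>>> arm_command([
  [[0, 0, 0, 0.114, 0.017, -0.164, 0], [0, 0, 0, 0.17, 0.026, -0.246, 0], [0, 0, 0, 0.17, 0.026, -0.246, 0]],
])

```text
clock: 24.47
tool_pos: [0.639, -0.0152, 0.1915]
orientation: [-179.7, -34.5, 8.7]
force: [-11.0, 2.9, 5.2]
opening: 0.0005
```

```bash
python3 ax.py
```

```text
24.4667 d mm 17.286125669719194 lateral [ 3.65233689 -1.80335675  2.33690627] F.a 10.220773656370982 [-10.96361155   2.87688653   5.18478186] [-179.65853664  -34.49997152    8.71712505] 0.0005262851311791627
```

>>> arm_command([
  [[0, 0, 0, 0.114, 0.017, -0.164, 0], [0, 0, 0, 0.17, 0.026, -0.246, 0], [0, 0, 0, 0.17, 0.026, -0.246, 0]],
])

```text
clock: 24.72
tool_pos: [0.6405, -0.0152, 0.1896]
orientation: [-179.6, -34.4, 8.7]
force: [-12.3, 5.2, 6.0]
opening: 0.0004
```

>>> arm_command([
  [[0, 0, 0, 0.114, 0.017, -0.164, 0], [0, 0, 0, 0.114, 0.017, -0.164, 0], [0, 0, 0, 0.114, 0.017, -0.164, 0]],
])

```text
clock: 24.97
tool_pos: [0.6416, -0.0152, 0.1885]
orientation: [-179.6, -34.4, 8.7]
force: [-14.3, 5.2, 7.0]
opening: 0.0005
```

```bash
python3 ax.py
```

```text
24.9667 d mm 13.431902037549955 lateral [ 3.98749784 -2.13914935  2.53488868] F.a 13.408710075171602 [-14.30430481   5.20720029   7.00712615] [-179.55378256  -34.3632952     8.73691505] 0.0005342113917344539
```

>>> arm_command([
  [[0, 0, 0, 0.1, 0.015, -0.14, 0], [0, 0, 0, 0.1, 0.015, -0.14, 0], [0, 0, 0, 0.1, 0.015, -0.14, 0]],
])

```text
clock: 25.22
tool_pos: [0.6424, -0.0152, 0.1874]
orientation: [-179.5, -34.3, 8.7]
force: [-15.9, 5.1, 8.3]
opening: 0.0004
```

>>> arm_command([
  [[0, 0, 0, 0.06, 0.009, -0.085, 0], [0, 0, 0, 0.06, 0.009, -0.085, 0], [0, 0, 0, 0.06, 0.009, -0.085, 0]],
])

```text
clock: 25.47
tool_pos: [0.6429, -0.0151, 0.1868]
orientation: [-179.5, -34.3, 8.8]
force: [-16.4, 7.2, 8.3]
opening: 0.0005
```

```bash
python3 ax.py
```

```text
25.4667 d mm 11.276679324942265 lateral [ 4.09789434 -2.25273439  2.60001847] F.a 15.511827096058823 [-16.42560703   7.19953388   8.31435289] [-179.49436171  -34.28790518    8.75701573] 0.0005252458635372261
```

>>> arm_command([
  [[0, 0, 0, 0.04, 0.006, -0.06, 0], [0, 0, 0, 0.04, 0.006, -0.06, 0], [0, 0, 0, 0.04, 0.006, -0.06, 0]],
])

```text
clock: 25.72
tool_pos: [0.643, -0.0152, 0.1868]
orientation: [-179.5, -34.3, 8.8]
force: [-23.6, 7.5, 12.8]
opening: 0.0002
```

```bash
python3 ax.py
```

```text
25.7167 d mm 11.160079907368655 lateral [ 4.1509922  -2.29189183  2.63272953] F.a 23.246669481593393 [-23.56410804   7.54758708  12.84875538] [-179.48192497  -34.29947077    8.76379078] 0.00022364833383436354
```

>>> arm_command([
  [[0, 0, 0, -0.6, -0.09, 0.82, 0], [0, 0, 0, -1.4, -0.2, 2, 0], [0, 0, 0, -2.8, -0.43, 4.1, 0], [0, 0, 0, -4.2, -0.65, 6.1, 0], [0, 0, 0, -5.6, -0.86, 8.2, 0], [0, 0, 0, -7, -1.07, 10.2, 0], [0, 0, 0, -7.5, -1.07, 11, 0], [0, 0, 0, -7.5, -1.07, 11, 0]],
])

```text
clock: 26.38
tool_pos: [0.57, -0.0261, 0.3005]
orientation: [-179.4, -34.6, 8.7]
force: [-0.3, 0.2, 0.5]
opening: 0.0001
```

>>> arm_command([
  [[0, 0, 0, -1, 4, 1, 0], [0, 0, 0, -2, 8, 1, 0], [0, 0, 0, -3, 12, 1, 0], [0, 0, 0, -4, 16, 1, 0], [0, 0, 0, -5, 20, 1, 0], [0, 0, 0, -6, 24, 1, 0], [0, 0, 0, -6, 28, 1, 0], [0, 0, 0, -6, 28, 1, 0]],
])

```text
clock: 27.05
tool_pos: [0.5096, 0.2601, 0.3066]
orientation: [-179.6, -34.3, 9.1]
force: [0.1, 0.2, 0.3]
opening: 0.0002
```

```bash
python3 cmp.py 2>/dev/null
python3 - <<'E'
from fit import *
o=ctrl.get_obs();print(o['clock'],o['tool_pos'],o['force'])
n=np.load('now.npz')
for c,f,(u0,u1,v0,v1) in(('top','t10.png',(294,310,145,162)),('scene','s10.png',(180,198,180,196))):
    b=gray(f); d=lambda r:np.abs(n[c]-b)[r[2]:r[3],r[0]:r[1]]
    r=(u0,u1,v0,v1); print(c,'cap region mean/max diff',d(r).mean().round(1),d(r).max().round(1))
E
```

```text
top glued [ 0.5549 -0.0258  0.1573] 5.8
   A dx 0.1 dy -0.1 mm dyaw -0.0 10.3
   A dx -0.1 dy -0.4 mm dyaw -1.7 10.6
   B dx -2.1 dy -0.8 mm dyaw -0.0 9.6
   B dx -2.1 dy -0.7 mm dyaw -0.5 9.6
scene glued [ 0.5499 -0.0285  0.1237] 16.0
   A dx -2.0 dy -1.9 mm dyaw 0.0 17.9
   A dx -0.9 dy -2.7 mm dyaw 2.9 19.0
   B dx 2.2 dy -3.8 mm dyaw 0.0 19.2
   B dx 2.3 dy -4.2 mm dyaw 1.1 19.3
27.55 [0.5100513  0.25259806 0.30720411] [-0.52835984 -0.88488936 -0.46073489]
top cap region mean/max diff 4.6 8.0
scene cap region mean/max diff 4.0 5.9
```

The cap reached its stop lightly (15.5 N rising to 23 N) and its image is back to how it looked before. The frame hasn't moved. Handing in.

```bash
python3 -c "
from plant import ctrl
print(ctrl.close_job())"
```

```text
the job is handed in; nothing more can be done
None
```

I laid both loose wooden slats across the glued pair and released them. I then pressed the nozzle cap to its stop and let it spring back up. The job was handed in at about 27.6 s of the 67 s allowed.

**Frame:**
- **Slat A (+y side):** it first overhung by about 2–3 mm in x. I pushed its end back with the shut fingertips until they met the glued slat's side face. The top view then read within 0.5 mm of its place in x and y.
- **Slat B (-y side):** the same touch did not move it. The top view puts it about 2 mm short in x and 1 mm off in y. I left it there.
- **Disagreement between views:** the scene camera differs by about 2–4 mm on both slats. B's outer end was hidden behind the light bar in that view. The two views also gave A's turn as -1.7° and +2.9°, so I take it as roughly straight.

**Cap:**
- **Press:** contact came about 23 mm up the can's axis from `cap_low`, matching what the pictures showed. The travel was about 12 mm. The force rose smoothly to 15.5 N, and the last small step against the stop read 23 N.
- **After release:** the cap's image matches the one from before in both views, and the fits show the frame did not move during the press.

The tape, sanding block, jar and coloured look-alikes were not touched.

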